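# Sort the centrifuge balance canisters by weight

### The job

The two aluminium canisters are balance weights that look alike: lift each one and judge its weight, then put it into a nest of the white block for its class (one stud: hollow, under 0.25 kg; two studs: cored, 0.25 to 0.50 kg; three studs: solid, over 0.50 kg; one within about 30 g of a limit may go to either side). Push each one fully down onto the nest's stop so that it cannot sink further, gently (never press or knock a canister against the blocks with more than 30 N), and leave it standing there. Do not disturb the beaker, the timer or the roll of tape.

Things in the scene. Friction and masses are not known exactly. Their poses are not given: they have to be found in the camera images.
- canister_a_center (a point): Centre, 40 mm above the foot, of one of two look-alike closed bare-aluminium canisters: upright cylinder 36 mm wide, 80 mm tall, foot chamfered 3 mm, dark seam line 61 mm up. Loose on the worktop; z up along it. Its mass, 0.12 to 0.70 kg, is drawn afresh each time for each canister: it cannot be seen and does not go with the name; only lifting tells.
- canister_a: The same canister a as a body; origin at the centre of its foot.
- canister_b_center (a point): Centre, 40 mm above the foot, of one of two look-alike closed bare-aluminium canisters: upright cylinder 36 mm wide, 80 mm tall, foot chamfered 3 mm, dark seam line 61 mm up. Loose on the worktop; z up along it. Its mass, 0.12 to 0.70 kg, is drawn afresh each time for each canister: it cannot be seen and does not go with the name; only lifting tells.
- canister_b: The same canister b as a body; origin at the centre of its foot.
- block1: Fixed white block with one stud, for hollow canisters, under 0.25 kg. 175 (x) x 78 (y) x 56 mm, origin under its centre; black studs 17 mm wide, 7 mm high on its top near its -x end (robot side); two nests along its x. The three blocks stand side by side, 90 mm apart, same heading, in an order that changes, on one fixed grey board 195 x 285 x 6 mm.
- nest1_far (a point): Mouth centre of the far nest (45 mm to +x of block centre), one stud; on the block's top face, 62 mm above the worktop. Upright bore 39.6 mm wide, mouth chamfered 3 mm. A black follower disc inside first stands 28 to 34 mm below the mouth, held by 12 N of friction (no spring): it bears the canister's weight, and slides when pushed with over 12 N in all, weight included.
- nest1_near (a point): Mouth centre of the near nest (25 mm to -x of block centre), one stud; otherwise as the far nest. In every nest the follower ends on a firm rubber stop (gives about 2 mm at 20 N) 40 mm below the mouth: there the canister is home, its centre level with the mouth, 40 mm of it standing out. Either nest of the block will do, one canister each.
- block2: Fixed white block with two studs, for cored canisters, 0.25 to 0.50 kg. 175 (x) x 78 (y) x 56 mm, origin under its centre; black studs 17 mm wide, 7 mm high on its top near its -x end (robot side); two nests along its x. The three blocks stand side by side, 90 mm apart, same heading, in an order that changes, on one fixed grey board 195 x 285 x 6 mm.
- nest2_far (a point): Mouth centre of the far nest (45 mm to +x of block centre), two studs; on the block's top face, 62 mm above the worktop. Upright bore 39.6 mm wide, mouth chamfered 3 mm. A black follower disc inside first stands 28 to 34 mm below the mouth, held by 12 N of friction (no spring): it bears the canister's weight, and slides when pushed with over 12 N in all, weight included.
- nest2_near (a point): Mouth centre of the near nest (25 mm to -x of block centre), two studs; otherwise as the far nest. In every nest the follower ends on a firm rubber stop (gives about 2 mm at 20 N) 40 mm below the mouth: there the canister is home, its centre level with the mouth, 40 mm of it standing out. Either nest of the block will do, one canister each.
- block3: Fixed white block with three studs, for solid canisters, over 0.50 kg. 175 (x) x 78 (y) x 56 mm, origin under its centre; black studs 17 mm wide, 7 mm high on its top near its -x end (robot side); two nests along its x. The three blocks stand side by side, 90 mm apart, same heading, in an order that changes, on one fixed grey board 195 x 285 x 6 mm.
- nest3_far (a point): Mouth centre of the far nest (45 mm to +x of block centre), three studs; on the block's top face, 62 mm above the worktop. Upright bore 39.6 mm wide, mouth chamfered 3 mm. A black follower disc inside first stands 28 to 34 mm below the mouth, held by 12 N of friction (no spring): it bears the canister's weight, and slides when pushed with over 12 N in all, weight included.
- nest3_near (a point): Mouth centre of the near nest (25 mm to -x of block centre), three studs; otherwise as the far nest. In every nest the follower ends on a firm rubber stop (gives about 2 mm at 20 N) 40 mm below the mouth: there the canister is home, its centre level with the mouth, 40 mm of it standing out. Either nest of the block will do, one canister each.
- beaker_mid (a point): Bystander: clear empty plastic beaker, 64 mm wide, 74 mm tall; point at its centre. Loose, light.
- timer_mid (a point): Bystander: flat white laboratory timer, 66 x 66 x 19 mm; point at its centre. Loose.
- label_tape_mid (a point): Bystander: roll of yellow tape lying flat, 60 mm wide, 13 mm high; point at its centre. Loose.

How it is judged:
By the outcome, as a careful person would: the job done as asked, in the order asked, and still so for the second after the job is handed in, with the robot touching nothing.
It also fails if it takes over 72 s, if anything falls off the work surface, if the arm or the gripper's body presses on something with over 40 N, if the wrist force passes 120 N, or if a joint passes its speed limit or range.

### The arm

A 6-joint arm with a two-finger parallel gripper is mounted at the origin on a cart in front of the work surface, level with it; the furniture and walls round the work are solid. World frame = base frame: x ahead of the robot, y to its left, z up, the work surface at z = 0. Lengths are in m, angles in rad, forces in N, time in s.
With the tool pointing down it reaches from about 0.225 to 0.875 m from the base axis. Payload 3.4 kg.
Tool frame: the origin (TCP) lies between the finger pads; the fingertips stand 25 mm ahead of it and the grasp point (between the pads) lies 6 mm ahead of it (manip.tips_ahead is the distance from the TCP to the fingertips, in m); z points along the fingers, x is the direction in which the jaws open and shut, and the axes are right-handed (so a half turn about z gives the same grasp; the last joint's range is limited). The gripper opens to 85 mm and grips with 20 to 120 N. Pads are 22 mm wide; open, the fingers measure 114 mm over their backs; the gripper's body (76 mm by 85 mm) begins 54 mm behind the grasp point. The pads swing forward as they close: fully open they stand 13 mm farther back than shut.
Start: joints at [-1.345, 0.276, 1.505, -0, 1.361, -0.121], TCP at [0.195, -0.541, 0.256] pointing down, gripper open.
Joint ranges: [-2.89, 2.89], [-0.75, 2.08], [0.22, 2.7], [-1.18, 4.32], [0.11, 2.71], [-2.7, 2.7]. Speed limits (rad/s): [2.57, 2.57, 3.14, 3.14, 3.14, 3.14].

### API

Orientations are given as a unit quaternion [w, x, y, z].
In Python, from rig import manip gives the robot as it stands. The module is installed in compiled form; this text tells all that it offers.
- The arm moves only by the tool send_rows, never from a script. Its argument "plan" is a list of rows, each an object with "linear": the shift along the tool's x, y, z in m, a list of three; "delta_rot": the turn, a rotation vector about the tool's x, y, z in degrees, a list of three; "fingers": the finger opening in m, from 0 to 0.0854. A call has 1 to 12 rows; each row shifts and turns the pose as measured when the row begins, along the tool's axes as they then stand; what a row does not reach is not made up. A row lasts 1/12 s, in which the tool goes at most 41.7 mm and 7.16 degrees, less where a joint would pass 70% of its speed; a pose out of reach is approached as far as the arm can. A call with a gripper value outside its range is refused whole. The fingers move at their own pace and stop on an object; "force" is the grip in N (left out, the last holds). Time passes only in rows, so rows that do not move let the fingers close. It gives the time, the measured TCP pose, the force and the opening at its end, in the units of the state.
- manip.get_state(): the state, without advancing time (a new reading comes with each control period).
- manip.get_image(name): name is "scene" or "top"; returns the picture (480x640x3 uint8, red, green, blue); there is no depth.
- manip.camera_info(name): a dict with "K" (3x3 intrinsics, pixels), "rvec" (rotation vector, rad) and "tvec" (3), from world to camera coordinates, as OpenCV has them. Camera axes: x right, y down, z forward; pixel columns grow to the right and rows downward; lengths in m; the calibration is good to about 2 mm. A picture is of the moment at which its call begins. camera_info takes no time and is no camera call.
- manip.sign_off(): hands the job in, once; it reports no verdict.
Trained networks look in the newest picture that a camera, given by its name, has taken for a name from the list of things; names that differ only in an ending like _2 or _b are one class to them, and where a whole thing is asked for, a point or a joint stands for the part that bears it (a point fixed in the world has none). Each returns a list of dicts, best first, with "p" (0 to 1); they miss things now and then, are a little off and sometimes report something else, mostly with a low value. They report only what shows in the picture. A call takes as long as a camera call.
- manip.find_in(thing, camera): "extent" ([left, top, right, bottom] in pixels, round what is visible of it).
- manip.masks_of(thing, camera): "pixels" (480x640 bool, what is visible of it) and "extent" ([left, top, right, bottom] in pixels, round what is visible of it).
The state is a dict: "clock": time; "qpos": joint angles; "qd": joint speeds; "effort": joint torques, N m; "position": TCP position; "ee_rot": TCP orientation; "contact_force": force on the tool from outside, world axes, zero at the start; "moment": the same for the moment, N m; "width": finger opening in m.
Only numpy, scipy, OpenCV 4.12 (cv2) and the standard library are available. Lean on these libraries where they do the work, as an engineer would, in place of code of your own. Each camera call takes 0.05 s, during which the arm holds its last target. There are 200 camera calls.

## Working session

There is one attempt and no reset: what is moved stays moved. The work goes in short steps, Python scripts to look and compute and a tool call to move; the robot and the scene stay as the last step left them, time stands still between calls to the robot, and variables do not carry over. Pictures are saved under pics/ and viewed, about 8 in all and at most 12, crops included, and the job is handed in when it is done.

Besides the shell and the picture viewer there is one more tool, called after ">>>" as name([rows], argument=value, ...), one row to a line, values as JSON. send_rows: Moves the arm, as the interface text tells. Its arguments: {"type":"object","properties":{"plan":{"type":"array","items":{"type":"object","properties":{"linear":{"type":"array","items":{"type":"number"}},"delta_rot":{"type":"array","items":{"type":"number"}},"fingers":{"type":"number"}}}},"force":{"type":"number"}},"required":["plan"]}

```bash
mkdir -p pics; python3 - <<'E'
from rig import manip
import cv2
print(manip.get_state())
for c in("scene","top"):
    im=manip.get_image(c); cv2.imwrite(f"pics/{c}0.png",im[:,:,::-1]); 
    i=manip.camera_info(c); R=cv2.Rodrigues(i["rvec"])[0]; print(c,i["K"],-R.T@i["tvec"].ravel(),R.tolist())
    for t in("canister_a","block1","block2","block3","nest1_far","beaker_mid","timer_mid","label_tape_mid"):
        print(t,[(round(d["p"],2),[round(float(v),1) for v in d["extent"]]) for d in manip.find_in(t,c)][:4])
print(manip.tips_ahead)
E
```

```text
{'clock': 0.0, 'qpos': array([-1.34500144e+00,  2.76578115e-01,  1.50611939e+00,  2.63484954e-05,
        1.36068864e+00, -1.21001235e-01]), 'qd': array([ 0.00038399, -0.00137177, -0.0006398 ,  0.00017715,  0.00116445,
        0.00037339]), 'effort': array([-1.52579822e-03, -4.16778481e+01, -2.45809937e+01, -2.68053263e-04,
        1.09683917e-02,  2.71574788e-05]), 'position': array([ 0.19533042, -0.54030231,  0.25545477]), 'ee_rot': array([-6.09587544e-04,  8.18498670e-01, -5.74507722e-01, -6.57813138e-04]), 'contact_force': array([-0.42902042,  0.25979465, -0.01465624]), 'moment': array([ 0.03135484, -0.00149534, -0.00999562]), 'width': 0.08521699916949492}
scene [[560.33300444   0.         310.68649945]
 [  0.         560.33300444 239.63797372]
 [  0.           0.           1.        ]] [0.13879334 0.74681606 1.11356229] [[-0.8904150681271565, -0.4551241168377632, 0.004800492136999096], [-0.35333441176947544, 0.6845460662732156, -0.6376138930492229], [0.2869073019489572, -0.5694371970836759, -0.7703411443418149]]
canister_a [(0.97, [327.2, 215.7, 340.1, 243.9]), (0.63, [300.4, 16
[... 1067 characters left out ...]

canister_a [(0.95, [442.0, 231.4, 467.3, 252.9]), (0.77, [369.5, 246.9, 394.1, 267.7])]
block1 [(0.85, [154.1, 220.8, 216.2, 309.3]), (0.75, [243.4, 202.1, 300.1, 293.2]), (0.67, [201.6, 209.9, 260.3, 306.3])]
block2 [(0.85, [154.1, 220.8, 216.2, 309.3]), (0.75, [243.4, 202.1, 300.1, 293.2]), (0.67, [201.6, 209.9, 260.3, 306.3])]
block3 [(0.85, [154.1, 220.8, 216.2, 309.3]), (0.75, [243.4, 202.1, 300.1, 293.2]), (0.67, [201.6, 209.9, 260.3, 306.3])]
nest1_far [(0.56, [246.6, 199.9, 303.2, 297.1])]
beaker_mid [(0.85, [371.4, 163.6, 402.6, 202.7]), (0.52, [156.7, 218.7, 215.1, 312.5])]
timer_mid [(0.76, [339.6, 296.7, 376.0, 337.2])]
label_tape_mid [(0.98, [448.9, 164.7, 482.0, 197.3])]
0.025
```

```bash
python3 - <<'E'
import cv2
a=cv2.imread("pics/top0.png")[150:350,140:500]; cv2.imwrite("pics/v1.png",cv2.resize(a,None,fx=2.2,fy=2.2,interpolation=cv2.INTER_CUBIC))
a=cv2.imread("pics/scene0.png")[130:410,180:430]; cv2.imwrite("pics/v2.png",cv2.resize(a,None,fx=2.1,fy=2.1,interpolation=cv2.INTER_CUBIC))
E
```

```text
(no output)
```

View pics/v1.png

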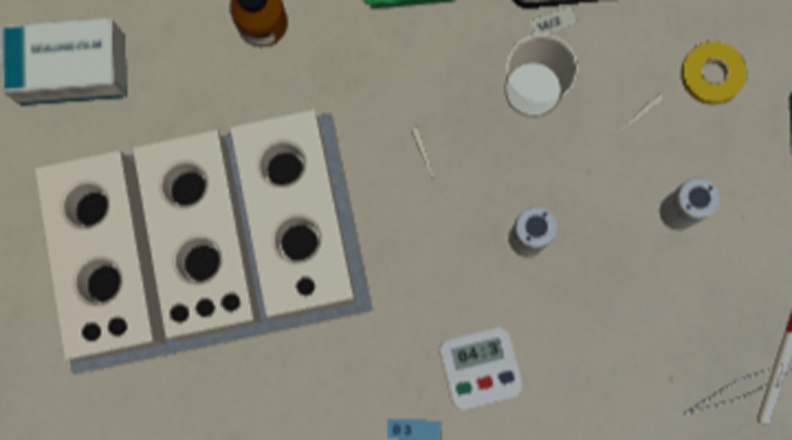

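View pics/v2.png

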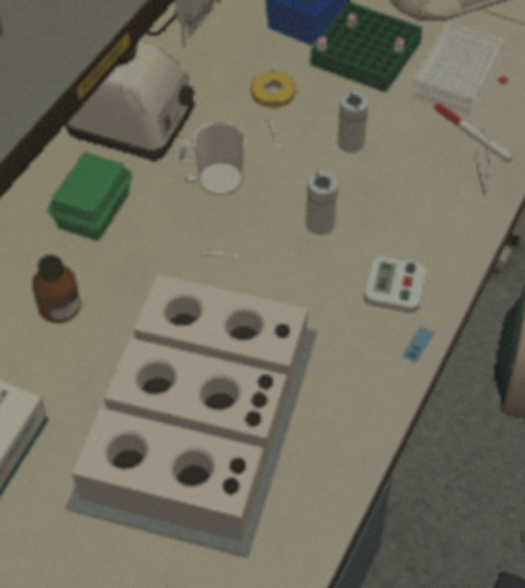

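Top view: canister lids at about (383,253) and (457,240) px. The blocks run from left (+y) as two studs, three studs, one stud. The tape and beaker are ahead of the canisters and the timer is on the robot side. Next I rectify onto the z=62 mm and z=80 mm planes.

```bash
cat > h.py <<'E'
from rig import manip
import cv2, numpy as np
def rect(c,im,z,x0,x1,y0,y1,s=0.0005):
    "warp to the plane z; row -> x, col -> y"
    i=manip.camera_info(c); R=cv2.Rodrigues(i["rvec"])[0]; t=np.ravel(i["tvec"])
    H=np.array(i["K"])@np.c_[R[:,0],R[:,1],R[:,2]*z+t]
    M=H@np.array([[0,s,x0],[s,0,y0],[0,0,1.]])
    return cv2.warpPerspective(im,M,(int((y1-y0)/s),int((x1-x0)/s)),flags=cv2.INTER_LINEAR|cv2.WARP_INVERSE_MAP)
E
python3 - <<'E'
from h import *
V=[]
for c in("scene","top"):
    im=cv2.imread(f"pics/{c}0.png")
    w=rect(c,im,.062,.2,.5,.0,.4)   
    hsv=cv2.cvtColor(w,cv2.COLOR_BGR2HSV)
    V.append(w)
    w=rect(c,im,.08,.3,.45,-.35,-.05); V.append(w)
cv2.imwrite("pics/v3.png",np.vstack([np.hstack([V[0],V[2]])[::2,::2], np.hstack([V[1],V[3]])*1][0:1]) )
a=np.hstack([V[0],V[2]]); b=np.hstack([V[1],V[3]]); b=cv2.resize(b,None,fx=1,fy=1); W=max(a.shape[1],b.shape[1])
f=lambda q:cv2.copyMakeBorder(q,0,0,0,W-q.shape[1],cv2.BORDER_CONSTANT)
o=np.vstack([f(a),f(b)]); cv2.imwrite("pics/v3.png",cv2.resize(o,None,fx=.5,fy=.5)); print(o.shape)
E
```

```text
(900, 1600, 3)
```

View pics/v3.png

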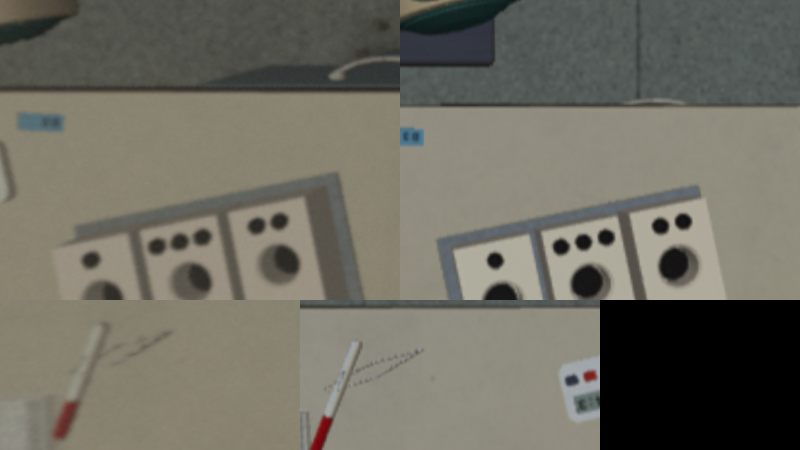

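```bash
cat > fit.py <<'E'
from h import *
from scipy.optimize import minimize
x0,x1,y0,y1=.36,.68,.0,.42; s=.0005
X,Y=np.meshgrid(np.arange(x0,x1-1e-9,s),np.arange(y0,y1-1e-9,s),indexing="ij")
def blocks(c,im,p0):
    g=cv2.GaussianBlur(cv2.cvtColor(rect(c,im,.062,x0,x1,y0,y1),cv2.COLOR_BGR2GRAY),(0,0),2).astype(float)
    g=np.clip(g,60,None)
    sg=lambda d:1/(1+np.exp(-np.clip(d/.0007,-40,40)))
    def cost(p):
        cx,cy,th=p; u=(X-cx)*np.cos(th)+(Y-cy)*np.sin(th); v=-(X-cx)*np.sin(th)+(Y-cy)*np.cos(th)
        T=np.zeros_like(u); W=np.zeros_like(u)
        for k in(-1,0,1):
            d=np.minimum(.0875-abs(u),.039-abs(v-.09*k)); r=np.minimum(np.hypot(u-.045,v-.09*k),np.hypot(u+.025,v-.09*k))-.0215
            T=np.maximum(T,sg(d)*sg(r)); W=np.maximum(W,(d>-.005)&~((u<-.05)&(d>.006)))
        w=W>0; return -np.corrcoef(T[w],g[w[:g.shape[0]]] if 0 else g[w])[0,1]
    best=None
    for th in p0[2]+np.radians([-2,0,2]):
        r=minimize(cost,[p0[0],p0[1],th],method="Nelder-Mead",options=dict(initial_simplex=[[p0[0],p0[1],th],[p0[0]+.01,p0[1],th],[p0[0],p0[1]+.01,th],[p0[0],p0[1],th+.04]],xatol=1e-4,fatol=1e-5))
        if best is None or r.fun<best.fun: best=r
    return best.x,best.fun
def proj(c,P):
    i=manip.camera_info(c); return cv2.projectPoints(np.float64(P),np.array(i["rvec"]),np.array(i["tvec"]),np.array(i["K"]),None)[0][:,0]
def sil(c,x,y,r=.018,z0=0,z1=.08):
    a=np.linspace(0,2*np.pi,40); P=np.vstack([np.c_[x+r*np.cos(a),y+r*np.sin(a),0*a+z] for z in(z0,z1)])
    m=np.zeros((480,640),np.uint8); cv2.fillConvexPoly(m,cv2.convexHull((proj(c,P)*16).round().astype(np.int32)),1,shift=4); return m>0
def can(c,mask,p0):
    f=lambda p:-(sil(c,*p)&mask).sum()/(sil(c,*p)|mask).sum()
    r=minimize(f,p0,method="Nelder-Mead",options=dict(initial_simplex=[p0,[p0[0]+.01,p0[1]],[p0[0],p0[1]+.01]],xatol=2e-4,fatol=1e-4)); return r.x,r.fun
def onplane(c,px,z):
    i=manip.camera_info(c); R=cv2.Rodrigues(i["rvec"])[0]; C=-R.T@np.ravel(i["tvec"]); d=R.T@np.linalg.inv(i["K"])@[*px,1]; return (C+d*(z-C[2])/d[2])[:2]
E
python3 - <<'E'
from fit import *
cs=[onplane("top",p,.08) for p in[(383,253),(457,240)]]; print(cs)
# middle block mouths (viewed crop /2.2 + offset)
m=[onplane("top",(140+q[0]/2.2,150+q[1]/2.2),.062) for q in[(186,186),(199,260)]]; print(m)
a=m[0]-m[1]; th=np.arctan2(a[1],a[0]); p0=[*(m[1]+.025*a/np.linalg.norm(a)),th]
print(p0,np.linalg.norm(a))
for c in("scene","top"):
    im=cv2.imread(f"pics/{c}0.png"); print(c,blocks(c,im,p0))
    manip.get_image(c)
    for d in manip.masks_of("canister_a",c):
        if d["p"]<.3: continue
        for q in cs:
            r=can(c,d["pixels"],q)
            if r[1]<-.3: print(d["p"],r)
for t in("timer_mid","label_tape_mid","beaker_mid"):
    d=manip.find_in(t,"top")[0]["extent"]; print(t,onplane("top",((d[0]+d[2])/2,(d[1]+d[3])/2),.02))
E
```

```text
[array([ 0.50879569, -0.10664075]), array([ 0.53306402, -0.24893234])]
[array([0.55049404, 0.2026143 ]), array([0.48355873, 0.18910111])]
[np.float64(0.5080643213627213), np.float64(0.19404840535535872), np.float64(0.1992068267380697)] 0.06828573896491688
scene (array([0.50736504, 0.19531357, 0.20355902]), np.float64(-0.8786762413277247))
0.77 (array([ 0.53387212, -0.25501754]), np.float64(-0.8095238095238095))
0.7 (array([ 0.51194022, -0.11331067]), np.float64(-0.8374164810690423))
top (array([0.50866729, 0.19655579, 0.20477911]), np.float64(-0.9087640115616623))
0.75 (array([ 0.51082516, -0.10825666]), np.float64(-0.8816425120772947))
0.61 (array([ 0.5352054 , -0.24957797]), np.float64(-0.8873517786561265))
timer_mid [ 0.38556943 -0.06366308]
label_tape_mid [ 0.6682638  -0.28694941]
beaker_mid [ 0.6662092  -0.12517217]
```

```bash
cat > to.py <<'E'
import sys
from rig import manip
import numpy as np
from scipy.spatial.transform import Rotation as Ro
def to(x,y,z,yaw=None):
    "shift in tool axes, and turn (deg) about tool z (+z down: yaw falls)"
    s=manip.get_state(); R=Ro.from_quat(np.roll(s["ee_rot"],-1)); d=R.inv().apply(np.array([x,y,z])-s["position"])
    X=R.as_matrix(); now=np.degrees(np.arctan2(X[1,0],X[0,0])); 
    turn=None
    if yaw is not None:
        Rt=Ro.from_matrix(np.c_[[np.cos(np.radians(yaw)),np.sin(np.radians(yaw)),0],[np.sin(np.radians(yaw)),-np.cos(np.radians(yaw)),0],[0,0,-1]])
        turn=np.round(np.degrees((R.inv()*Rt).as_rotvec()),2)
    print("t",round(s["clock"],2),"pos",s["position"].round(4),"yaw",now.round(2),"shift mm",(d*1e3).round(1),"len",round(np.linalg.norm(d)*1e3,1),"turn",turn,"F",s["contact_force"].round(2),"w",round(s["width"],4))
if __name__=="__main__": to(*map(float,sys.argv[1:]))
E
python3 to.py .5345 -.252 .200 11.7
```

```text
t 1.25 pos [ 0.1954 -0.5408  0.2563] yaw -70.13 shift mm [-156.3 -417.    56.3] len 448.9 turn [  0.     0.   -81.83] F [-0.31 -0.04  0.07] w 0.085
```

>>> send_rows([
  {"linear":[-0.013,-0.0348,0.0047]},
  {"linear":[-0.013,-0.0348,0.0047]},
  {"linear":[-0.013,-0.0348,0.0047]},
  {"linear":[-0.013,-0.0348,0.0047]},
  {"linear":[-0.013,-0.0348,0.0047]},
  {"linear":[-0.013,-0.0348,0.0047]},
  {"linear":[-0.013,-0.0348,0.0047]},
  {"linear":[-0.013,-0.0348,0.0047]},
  {"linear":[-0.013,-0.0348,0.0047]},
  {"linear":[-0.013,-0.0348,0.0047]},
  {"linear":[-0.013,-0.0348,0.0047]},
  {"linear":[-0.013,-0.0348,0.0047]},
])

```text
$.plan[0]: bad value
```

>>> send_rows([
  {"delta_rot":[0,0,-7]},
  {"delta_rot":[0,0,-7]},
  {"delta_rot":[0,0,-7]},
  {"delta_rot":[0,0,-7]},
  {"delta_rot":[0,0,-7]},
  {"delta_rot":[0,0,-7]},
  {"delta_rot":[0,0,-7]},
  {"delta_rot":[0,0,-7]},
  {"delta_rot":[0,0,-7]},
  {"delta_rot":[0,0,-7]},
  {"delta_rot":[0,0,-7]},
  {"delta_rot":[0,0,-4.8]},
])

```text
$.plan[0]: bad value
```

```bash
python3 to.py .5345 -.251 .071 11.7
```

```text
t 1.25 pos [ 0.1954 -0.5408  0.2563] yaw -70.13 shift mm [-157.3 -417.4  185.3] len 483.0 turn [  0.     0.   -81.83] F [-0.31 -0.04  0.07] w 0.085
```

>>> send_rows([
  {"linear":[-0.013,-0.0348,0.0047],"delta_rot":[0,0,0],"fingers":0.085},
  {"linear":[-0.013,-0.0348,0.0047],"delta_rot":[0,0,0],"fingers":0.085},
  {"linear":[-0.013,-0.0348,0.0047],"delta_rot":[0,0,0],"fingers":0.085},
  {"linear":[-0.013,-0.0348,0.0047],"delta_rot":[0,0,0],"fingers":0.085},
  {"linear":[-0.013,-0.0348,0.0047],"delta_rot":[0,0,0],"fingers":0.085},
  {"linear":[-0.013,-0.0348,0.0047],"delta_rot":[0,0,0],"fingers":0.085},
  {"linear":[-0.013,-0.0348,0.0047],"delta_rot":[0,0,0],"fingers":0.085},
  {"linear":[-0.013,-0.0348,0.0047],"delta_rot":[0,0,0],"fingers":0.085},
  {"linear":[-0.013,-0.0348,0.0047],"delta_rot":[0,0,0],"fingers":0.085},
  {"linear":[-0.013,-0.0348,0.0047],"delta_rot":[0,0,0],"fingers":0.085},
  {"linear":[-0.013,-0.0348,0.0047],"delta_rot":[0,0,0],"fingers":0.085},
  {"linear":[-0.013,-0.0348,0.0047],"delta_rot":[0,0,0],"fingers":0.085},
])

```text
clock: 2.25
position: [0.5457, -0.2505, 0.1971]
ee_rot: [0.004, 0.814, -0.581, 0.004]
contact_force: [0.3, -0.9, 0.6]
width: 0.0852
```

>>> send_rows([
  {"linear":[0,0,0],"delta_rot":[0,0,-7],"fingers":0.085},
  {"linear":[0,0,0],"delta_rot":[0,0,-7],"fingers":0.085},
  {"linear":[0,0,0],"delta_rot":[0,0,-7],"fingers":0.085},
  {"linear":[0,0,0],"delta_rot":[0,0,-7],"fingers":0.085},
  {"linear":[0,0,0],"delta_rot":[0,0,-7],"fingers":0.085},
  {"linear":[0,0,0],"delta_rot":[0,0,-7],"fingers":0.085},
  {"linear":[0,0,0],"delta_rot":[0,0,-7],"fingers":0.085},
  {"linear":[0,0,0],"delta_rot":[0,0,-7],"fingers":0.085},
  {"linear":[0,0,0],"delta_rot":[0,0,-7],"fingers":0.085},
  {"linear":[0,0,0],"delta_rot":[0,0,-7],"fingers":0.085},
  {"linear":[0,0,0],"delta_rot":[0,0,-7],"fingers":0.085},
  {"linear":[0,0,0],"delta_rot":[0,0,-4.8],"fingers":0.085},
])

```text
clock: 3.25
position: [0.5541, -0.2408, 0.1941]
ee_rot: [0.003, 0.993, 0.114, 0.001]
contact_force: [-0.1, 0.5, 1.1]
width: 0.0851
```

```bash
python3 to.py .5345 -.251 .071 11.7
```

```text
t 3.25 pos [ 0.5541 -0.2408  0.1941] yaw 13.1 shift mm [-21.5   4.6 123.2] len 125.1 turn [ 0.4  -0.04  1.4 ] F [-0.11  0.48  1.07] w 0.0851
```

>>> send_rows([
  {"linear":[-0.02,0.0045,0],"delta_rot":[0.4,0,1.4],"fingers":0.085},
  {"linear":[0,0,0.02],"delta_rot":[0,0,0],"fingers":0.085},
  {"linear":[0,0,0.02],"delta_rot":[0,0,0],"fingers":0.085},
  {"linear":[0,0,0.02],"delta_rot":[0,0,0],"fingers":0.085},
  {"linear":[0,0,0],"delta_rot":[0,0,0],"fingers":0.085},
])

```text
clock: 3.67
position: [0.537, -0.251, 0.1346]
ee_rot: [0.002, 0.995, 0.103, 0.003]
contact_force: [-0.8, 0.7, -0.4]
width: 0.0849
```

```bash
python3 to.py .5345 -.251 .071 11.7
```

```text
t 3.67 pos [ 0.537  -0.251   0.1346] yaw 11.88 shift mm [-2.8 -0.8 63.5] len 63.6 turn [ 0.23 -0.3   0.18] F [-0.83  0.72 -0.4 ] w 0.0849
```

```bash
cat > wt.py <<'E'
from rig import manip
import numpy as np
F=[]
for k in range(8): manip.get_image("top"); F.append(manip.get_state()["contact_force"].copy())
F=np.array(F); print(F.mean(0).round(3),F.std(0).round(3))
E
python3 wt.py
```

```text
[-0.122 -0.103  0.111] [0.353 0.46  0.676]
```

>>> send_rows([
  {"linear":[-0.0028,-0.0008,0.02],"delta_rot":[0.2,-0.3,0.2],"fingers":0.085},
  {"linear":[0,0,0.02],"delta_rot":[0,0,0],"fingers":0.085},
  {"linear":[0,0,0.02],"delta_rot":[0,0,0],"fingers":0.085},
  {"linear":[0,0,0.003],"delta_rot":[0,0,0],"fingers":0.05},
  {"linear":[0,0,0],"delta_rot":[0,0,0],"fingers":0.03},
  {"linear":[0,0,0],"delta_rot":[0,0,0],"fingers":0.03},
  {"linear":[0,0,0],"delta_rot":[0,0,0],"fingers":0.03},
  {"linear":[0,0,0],"delta_rot":[0,0,0],"fingers":0.03},
  {"linear":[0,0,0],"delta_rot":[0,0,0],"fingers":0.03},
], force=20)

```text
clock: 4.82
position: [0.5413, -0.2548, 0.0819]
ee_rot: [0.007, 0.995, 0.102, 0.008]
contact_force: [-0.6, 0.2, -6.1]
width: 0.0362
```

```bash
python3 to.py .5345 -.251 .071 11.7
```

```text
t 4.82 pos [ 0.5413 -0.2548  0.0819] yaw 11.76 shift mm [-6.  -5.3 10.7] len 13.4 turn [ 0.91 -0.88  0.06] F [-0.59  0.19 -6.13] w 0.0362
```

>>> send_rows([
  {"linear":[0,0,0],"delta_rot":[0,0,0],"fingers":0.03},
  {"linear":[0,0,0],"delta_rot":[0,0,0],"fingers":0.03},
])

```text
clock: 4.98
position: [0.5411, -0.2545, 0.0819]
ee_rot: [0.007, 0.995, 0.102, 0.008]
contact_force: [0.5, -1.4, -5.5]
width: 0.0362
```

```bash
python3 to.py .5345 -.251 .071 11.7;python3 wt.py;  python3 to.py .5345 -.251 .071 11.7; python3 - <<'E'
from fit import *
im=manip.get_image("scene"); cv2.imwrite("pics/v4.png",cv2.resize(im[100:300,220:440,::-1],None,fx=3,fy=3)[:600])
E
```

```text
t 4.98 pos [ 0.5411 -0.2545  0.0819] yaw 11.75 shift mm [-5.9 -5.  10.7] len 13.2 turn [ 0.89 -0.88  0.05] F [ 0.5  -1.43 -5.46] w 0.0362
[ 0.095 -0.173 -4.943] [0.433 0.368 0.407]
t 5.38 pos [ 0.5412 -0.2547  0.0819] yaw 11.76 shift mm [-6.  -5.1 10.7] len 13.3 turn [ 0.89 -0.88  0.05] F [-0.25  0.   -5.02] w 0.0361
```

View pics/v4.png

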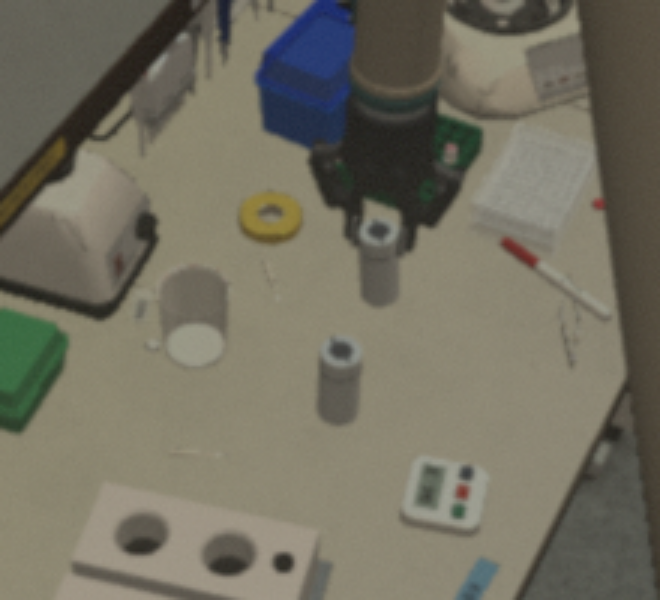

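>>> send_rows([
  {"linear":[0,0,-0.015],"delta_rot":[0.3,-0.3,0],"fingers":0.03},
  {"linear":[0,0,-0.015],"delta_rot":[0.3,-0.3,0],"fingers":0.03},
  {"linear":[0,0,-0.01],"delta_rot":[0.3,-0.3,0],"fingers":0.03},
  {"linear":[0,0,0],"delta_rot":[0,0,0],"fingers":0.03},
  {"linear":[0,0,0],"delta_rot":[0,0,0],"fingers":0.03},
], force=40)

```text
clock: 5.85
position: [0.5398, -0.2538, 0.1219]
ee_rot: [-0.001, 0.995, 0.102, -0.002]
contact_force: [-1.0, 0.2, -5.2]
width: 0.0349
```

```bash
python3 to.py .5345 -.251 .071 11.7;python3 wt.py; python3 wt.py; python3 to.py .5345 -.251 .071 11.7
```

```text
t 5.85 pos [ 0.5398 -0.2538  0.1219] yaw 11.75 shift mm [-4.4 -3.7 50.9] len 51.3 turn [-0.16  0.18  0.05] F [-1.02  0.23 -5.19] w 0.0349
[ 0.272 -0.145 -5.27 ] [0.261 0.657 0.481]
[-0.05  -0.173 -4.984] [0.413 0.629 0.441]
t 6.65 pos [ 0.5397 -0.2537  0.1218] yaw 11.75 shift mm [-4.3 -3.6 50.8] len 51.1 turn [-0.19  0.21  0.05] F [ 0.47  0.58 -5.32] w 0.0347
```

>>> send_rows([
  {"linear":[0,0,0.014],"delta_rot":[0,0,0],"fingers":0.03},
  {"linear":[0,0,0.014],"delta_rot":[0,0,0],"fingers":0.03},
  {"linear":[0,0,0.007],"delta_rot":[-0.1,0.2,0],"fingers":0.03},
  {"linear":[0,0,0.003],"delta_rot":[0,0,0],"fingers":0.03},
  {"linear":[0,0,0.001],"delta_rot":[0,0,0],"fingers":0.03},
])

```text
clock: 7.07
position: [0.5408, -0.2544, 0.083]
ee_rot: [0.001, 0.995, 0.102, 0.002]
contact_force: [-0.8, -0.2, -6.1]
width: 0.0353
```

```bash
python3 to.py .5345 -.251 .071 11.7
```

```text
t 7.07 pos [ 0.5408 -0.2544  0.083 ] yaw 11.75 shift mm [-5.5 -4.6 12. ] len 14.0 turn [ 0.08 -0.17  0.05] F [-0.8  -0.19 -6.13] w 0.0353
```

Still hanging; creep down to the table.

>>> send_rows([
  {"linear":[0,0,0.0015],"delta_rot":[0,0,0],"fingers":0.03},
  {"linear":[0,0,0.0015],"delta_rot":[0,0,0],"fingers":0.03},
  {"linear":[0,0,0],"delta_rot":[0,0,0],"fingers":0.03},
])

```text
clock: 7.32
position: [0.5414, -0.2552, 0.0821]
ee_rot: [0.002, 0.995, 0.103, 0.002]
contact_force: [-0.2, -0.6, -5.0]
width: 0.0351
```

```bash
python3 to.py .5345 -.251 .071 11.7
```

```text
t 7.32 pos [ 0.5414 -0.2552  0.0821] yaw 11.77 shift mm [-5.9 -5.6 11.1] len 13.7 turn [ 0.2  -0.23  0.07] F [-0.23 -0.56 -4.99] w 0.0351
```

>>> send_rows([
  {"linear":[0,0,0.004],"delta_rot":[0,0,0],"fingers":0.03},
  {"linear":[0,0,0.003],"delta_rot":[0,0,0],"fingers":0.03},
  {"linear":[0,0,0.0],"delta_rot":[0,0,0],"fingers":0.03},
])

```text
clock: 7.57
position: [0.5427, -0.2575, 0.0826]
ee_rot: [0.005, 0.995, 0.103, 0.004]
contact_force: [-0.3, -0.1, -4.9]
width: 0.0352
```

```bash
python3 to.py .5345 -.251 .071 11.7
```

```text
t 7.57 pos [ 0.5427 -0.2575  0.0826] yaw 11.85 shift mm [-6.7 -8.2 11.5] len 15.6 turn [ 0.61 -0.44  0.15] F [-0.29 -0.08 -4.95] w 0.0352
```

```bash
python3 - <<'E'
from rig import manip
s=manip.get_state(); print(s["qpos"].round(3),s["effort"].round(2),s["moment"].round(2))
import cv2
im=manip.get_image("top"); cv2.imwrite("pics/v5.png",cv2.resize(im[100:400,280:640,::-1],None,fx=2,fy=2))
E
```

```text
[-0.557  0.45   1.703 -0.003  0.976 -0.763] [ 9.000e-02 -5.052e+01 -2.149e+01  3.000e-02  1.200e-01 -0.000e+00] [-0.02  0.    0.05]
```

View pics/v5.png

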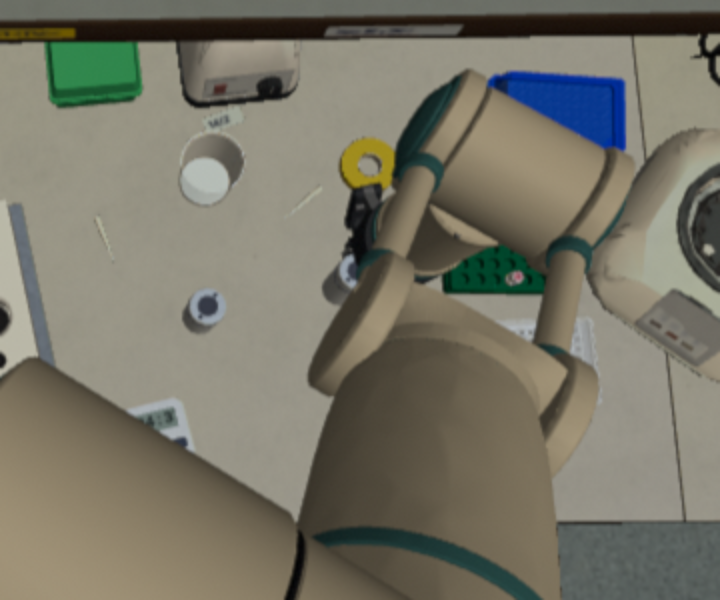

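Something beyond the wrist sensor stops the tool at z≈0.082. It is probably the wide wrist against the centrifuge on the right. The canister is already hanging from the gripper, so I'll set it down in free space near (0.62, 0.02) and regrip it there.

>>> send_rows([
  {"linear":[0,0,-0.015],"delta_rot":[0.2,-0.15,0],"fingers":0.03},
  {"linear":[0,0,-0.02],"delta_rot":[0.2,-0.15,0],"fingers":0.03},
  {"linear":[0,0,-0.02],"delta_rot":[0.2,-0.15,0],"fingers":0.03},
  {"linear":[0,0,-0.02],"delta_rot":[0,0,0],"fingers":0.03},
])

```text
clock: 7.95
position: [0.54, -0.2551, 0.1532]
ee_rot: [-0.004, 0.995, 0.103, -0.004]
contact_force: [0.2, 1.3, -4.5]
width: 0.0346
```

```bash
python3 to.py .62 .02 .15 11.7
```

```text
t 7.95 pos [ 0.54   -0.2551  0.1532] yaw 11.81 shift mm [ 134.6 -252.8    4.5] len 286.5 turn [-0.5   0.42  0.11] F [ 0.22  1.3  -4.52] w 0.0346
```

>>> send_rows([
  {"linear":[0.008,-0.014,-0.005],"delta_rot":[0,0,0],"fingers":0.03},
  {"linear":[0.015,-0.028,-0.002],"delta_rot":[0,0,0],"fingers":0.03},
  {"linear":[0.015,-0.028,0],"delta_rot":[0,0,0],"fingers":0.03},
  {"linear":[0.015,-0.028,0],"delta_rot":[0,0,0],"fingers":0.03},
  {"linear":[0.015,-0.028,0],"delta_rot":[0,0,0],"fingers":0.03},
  {"linear":[0.015,-0.028,0],"delta_rot":[0,0,0],"fingers":0.03},
  {"linear":[0.015,-0.028,0],"delta_rot":[0,0,0],"fingers":0.03},
  {"linear":[0.015,-0.028,0],"delta_rot":[0,0,0],"fingers":0.03},
  {"linear":[0.015,-0.028,0],"delta_rot":[0,0,0],"fingers":0.03},
  {"linear":[0.006,-0.012,0],"delta_rot":[0,0,0],"fingers":0.03},
  {"linear":[0,0,0],"delta_rot":[0,0,0],"fingers":0.03},
])

```text
clock: 8.87
position: [0.6293, 0.0258, 0.1598]
ee_rot: [-0.001, 0.995, 0.1, 0.002]
contact_force: [0.2, -0.8, -5.6]
width: 0.0354
```

```bash
python3 to.py .62 .02 .09 11.7; python3 wt.py;python3 wt.py;python3 to.py .62 .02 .09 11.7
```

```text
t 8.87 pos [0.6293 0.0258 0.1598] yaw 11.43 shift mm [-10.6   4.   69.8] len 70.7 turn [-0.12 -0.27 -0.27] F [ 0.22 -0.78 -5.57] w 0.0354
[ 0.089 -0.211 -5.119] [0.374 0.493 0.229]
[-0.095  0.024 -5.067] [0.649 0.532 0.231]
t 9.67 pos [0.6287 0.0221 0.1607] yaw 11.23 shift mm [-9.2  0.4 70.6] len 71.2 turn [-0.01 -0.25 -0.47] F [ 0.52  0.16 -5.26] w 0.0349
```

>>> send_rows([
  {"linear":[-0.009,0,0.014],"delta_rot":[0,-0.2,-0.5],"fingers":0.03},
  {"linear":[0,0,0.02],"delta_rot":[0,0,0],"fingers":0.03},
  {"linear":[0,0,0.02],"delta_rot":[0,0,0],"fingers":0.03},
  {"linear":[0,0,0.012],"delta_rot":[0,0,0],"fingers":0.03},
  {"linear":[0,0,0.003],"delta_rot":[0,0,0],"fingers":0.03},
  {"linear":[0,0,0.003],"delta_rot":[0,0,0],"fingers":0.03},
])

```text
clock: 10.17
position: [0.6224, 0.0205, 0.089]
ee_rot: [0.001, 0.995, 0.103, 0.004]
contact_force: [-0.6, -0.4, -4.7]
width: 0.0349
```

```bash
python3 to.py .62 .02 .071 11.7
```

```text
t 10.17 pos [0.6224 0.0205 0.089 ] yaw 11.8 shift mm [-2.6  0.  18. ] len 18.2 turn [ 0.11 -0.45  0.1 ] F [-0.65 -0.4  -4.69] w 0.0349
```

>>> send_rows([
  {"linear":[0,0,0.004],"delta_rot":[0,-0.2,0],"fingers":0.03},
  {"linear":[0,0,0.003],"delta_rot":[0,-0.2,0],"fingers":0.03},
  {"linear":[0,0,0.003],"delta_rot":[0,0,0],"fingers":0.03},
])

```text
clock: 10.42
position: [0.6235, 0.0205, 0.0812]
ee_rot: [0.001, 0.995, 0.103, 0.001]
contact_force: [-7.2, -0.7, 20.1]
width: 0.0348
```

```bash
python3 to.py .62 .02 .071 11.7
```

```text
t 10.42 pos [0.6235 0.0205 0.0812] yaw 11.82 shift mm [-3.5 -0.2 10.2] len 10.8 turn [ 0.16 -0.13  0.12] F [-7.19 -0.69 20.13] w 0.0348
```

>>> send_rows([
  {"linear":[0,0,-0.001],"delta_rot":[0,0,0],"fingers":0.03},
  {"linear":[0,0,0],"delta_rot":[0,0,0],"fingers":0.085},
  {"linear":[0,0,0],"delta_rot":[0,0,0],"fingers":0.085},
  {"linear":[0,0,0],"delta_rot":[0,0,0],"fingers":0.085},
  {"linear":[0,0,0],"delta_rot":[0,0,0],"fingers":0.085},
  {"linear":[0,0,0],"delta_rot":[0,0,0],"fingers":0.085},
])

```text
clock: 10.92
position: [0.6288, 0.0203, 0.0885]
ee_rot: [0.002, 0.995, 0.103, 0.008]
contact_force: [-0.9, -0.4, 1.0]
width: 0.0846
```

```bash
python3 to.py .62 .02 .071 101.7; python3 wt.py; python3 to.py .62 .02 .071 101.7; python3 - <<'E'
from fit import *
for c in("top","scene"):
    manip.get_image(c)
    for d in manip.masks_of("canister_a",c):
        if d["p"]<.3: continue
        for q in ([.62,.02],[.511,-.11]):
            r=can(c,d["pixels"],q)
            if r[1]<-.3: print(c,d["p"],r)
E
```

```text
t 10.92 pos [0.6288 0.0203 0.0885] yaw 11.83 shift mm [-9.  -1.6 17.3] len 19.6 turn [  1.01  -0.42 -89.87] F [-0.86 -0.36  1.04] w 0.0846
[-0.034  0.211 -0.124] [0.552 0.424 0.317]
t 11.32 pos [0.6281 0.0203 0.0877] yaw 11.83 shift mm [-8.3 -1.5 16.6] len 18.6 turn [  0.91  -0.36 -89.87] F [-0.47  0.8   0.46] w 0.0851
top 0.74 (array([ 0.50877362, -0.10801349]), np.float64(-0.8394160583941606))
scene 0.95 (array([ 0.50966718, -0.11373043]), np.float64(-0.8730512249443207))
scene 0.66 (array([0.62000793, 0.02427277]), np.float64(-0.9019189765458422))
```

>>> send_rows([
  {"linear":[-0.006,0,0],"delta_rot":[0.5,-0.3,5],"fingers":0.085},
  {"linear":[0,0,0],"delta_rot":[0,0,7],"fingers":0.085},
  {"linear":[0,0,0],"delta_rot":[0,0,7],"fingers":0.085},
  {"linear":[0,0,0],"delta_rot":[0,0,7],"fingers":0.085},
  {"linear":[0,0,0],"delta_rot":[0,0,7],"fingers":0.085},
  {"linear":[0,0,0],"delta_rot":[0,0,7],"fingers":0.085},
  {"linear":[0,0,0],"delta_rot":[0,0,7],"fingers":0.085},
  {"linear":[0,0,0],"delta_rot":[0,0,7],"fingers":0.085},
  {"linear":[0,0,0],"delta_rot":[0,0,7],"fingers":0.085},
  {"linear":[0,0,0],"delta_rot":[0,0,7],"fingers":0.085},
  {"linear":[0,0,0],"delta_rot":[0,0,7],"fingers":0.085},
  {"linear":[0,0,0],"delta_rot":[0,0,7],"fingers":0.085},
])

```text
clock: 12.52
position: [0.622, 0.019, 0.0873]
ee_rot: [-0.004, 0.808, -0.589, 0.002]
contact_force: [0.1, -0.9, -0.2]
width: 0.0852
```

```bash
python3 to.py .6225 .022 .074 -78.3; python3 - <<'E'
from fit import *
for c in("top","scene"):
    manip.get_image(c)
    for d in manip.masks_of("canister_a",c):
        if d["p"]<.3: continue
        for q in ([.62,.02],):
            r=can(c,d["pixels"],q)
            if r[1]<-.3: print(c,d["p"],r)
E
```

```text
t 12.52 pos [0.622  0.019  0.0873] yaw -72.2 shift mm [-2.6 -1.3 13.4] len 13.7 turn [-0.5   0.17  6.1 ] F [ 0.07 -0.91 -0.23] w 0.0852
scene 0.66 (array([0.61941242, 0.02399845]), np.float64(-0.5437100213219617))
```

>>> send_rows([
  {"linear":[-0.003,-0.0005,0.005],"delta_rot":[-0.5,0.2,6],"fingers":0.085},
  {"linear":[0,0,0.006],"delta_rot":[0,0,0],"fingers":0.085},
  {"linear":[0,0,0.003],"delta_rot":[0,0,0],"fingers":0.085},
  {"linear":[0,0,0],"delta_rot":[0,0,0],"fingers":0.085},
])

```text
clock: 13.05
position: [0.6218, 0.0219, 0.0729]
ee_rot: [0.0, 0.782, -0.624, 0.001]
contact_force: [-0.3, 0.6, 0.1]
width: 0.0851
```

```bash
python3 to.py .6215 .022 .074 -78.3
```

```text
t 13.05 pos [0.6218 0.0219 0.0729] yaw -77.16 shift mm [-0.2  0.3 -1.1] len 1.2 turn [-0.06 -0.07  1.14] F [-0.26  0.56  0.14] w 0.0851
```

>>> send_rows([
  {"linear":[0,0,0],"delta_rot":[0,0,1.1],"fingers":0.03},
  {"linear":[0,0,0],"delta_rot":[0,0,0],"fingers":0.03},
  {"linear":[0,0,0],"delta_rot":[0,0,0],"fingers":0.03},
  {"linear":[0,0,0],"delta_rot":[0,0,0],"fingers":0.03},
  {"linear":[0,0,0],"delta_rot":[0,0,0],"fingers":0.03},
  {"linear":[0,0,0],"delta_rot":[0,0,0],"fingers":0.03},
], force=40)

```text
clock: 13.55
position: [0.6214, 0.0222, 0.073]
ee_rot: [-0.0, 0.777, -0.63, 0.0]
contact_force: [0.4, 0.4, -1.1]
width: 0.0355
```

```bash
python3 to.py .6215 .022 .165 -78.3
```

```text
t 13.55 pos [0.6214 0.0222 0.073 ] yaw -78.08 shift mm [  0.2  -0.1 -92. ] len 92.0 turn [-0.04  0.03  0.22] F [ 0.43  0.36 -1.1 ] w 0.0355
```

>>> send_rows([
  {"linear":[0,0,-0.012],"delta_rot":[0,0,0],"fingers":0.03},
  {"linear":[0,0,-0.02],"delta_rot":[0,0,0],"fingers":0.03},
  {"linear":[0,0,-0.02],"delta_rot":[0,0,0],"fingers":0.03},
  {"linear":[0,0,-0.02],"delta_rot":[0,0,0],"fingers":0.03},
  {"linear":[0,0,-0.015],"delta_rot":[0,0,0],"fingers":0.03},
  {"linear":[0,0,-0.005],"delta_rot":[0,0,0],"fingers":0.03},
])

```text
clock: 14.05
position: [0.6153, 0.0214, 0.1593]
ee_rot: [0.006, 0.777, -0.629, -0.007]
contact_force: [1.2, -0.4, -4.8]
width: 0.0353
```

```bash
python3 to.py .5521 .205 .165 -78.3
```

```text
t 14.05 pos [0.6153 0.0214 0.1593] yaw -77.97 shift mm [-192.8   23.6   -4.6] len 194.3 turn [1.1  0.2  0.33] F [ 1.17 -0.42 -4.83] w 0.0353
```

>>> send_rows([
  {"linear":[-0.013,0.0016,-0.003],"delta_rot":[0.5,0.1,0.2],"fingers":0.03},
  {"linear":[-0.026,0.0032,-0.001],"delta_rot":[0.5,0.1,0.1],"fingers":0.03},
  {"linear":[-0.026,0.0032,0],"delta_rot":[0,0,0],"fingers":0.03},
  {"linear":[-0.026,0.0032,0],"delta_rot":[0,0,0],"fingers":0.03},
  {"linear":[-0.026,0.0032,0],"delta_rot":[0,0,0],"fingers":0.03},
  {"linear":[-0.026,0.0032,0],"delta_rot":[0,0,0],"fingers":0.03},
  {"linear":[-0.026,0.0032,0],"delta_rot":[0,0,0],"fingers":0.03},
  {"linear":[-0.013,0.0016,0],"delta_rot":[0,0,0],"fingers":0.03},
  {"linear":[0,0,0],"delta_rot":[0,0,0],"fingers":0.03},
])

```text
clock: 14.8
position: [0.545, 0.2033, 0.1526]
ee_rot: [0.006, 0.774, -0.633, -0.006]
contact_force: [-0.0, 0.4, -4.6]
width: 0.0346
```

```bash
python3 to.py .5521 .205 .140 -78.3
```

```text
t 14.8 pos [0.545  0.2033 0.1526] yaw -78.57 shift mm [-0.2 -7.5 12.4] len 14.6 turn [ 1.01  0.11 -0.27] F [-0.03  0.36 -4.6 ] w 0.0346
```

>>> send_rows([
  {"linear":[0,-0.004,0.002],"delta_rot":[0.5,0.1,-0.2],"fingers":0.03},
  {"linear":[0,-0.003,0.003],"delta_rot":[0.5,0,0],"fingers":0.03},
  {"linear":[0,0,0.002],"delta_rot":[0,0,0],"fingers":0.03},
])

```text
clock: 15.05
position: [0.55, 0.2052, 0.1425]
ee_rot: [0.001, 0.776, -0.631, -0.0]
contact_force: [0.5, -0.6, -4.7]
width: 0.0351
```

```bash
python3 to.py .5521 .205 .1335 -78.3; python3 - <<'E'
from fit import *
P=manip.get_state()["position"]; f=P[2]-.0730
im=manip.get_image("scene").copy()
v=im[250:370,190:350,::-1].copy(); v=cv2.resize(v,None,fx=5,fy=5,interpolation=cv2.INTER_CUBIC)
a=np.linspace(0,2*np.pi,60)
for (x,y,z,r,col) in((P[0],P[1],f,.018,(0,0,255)),(P[0],P[1],f+.08,.018,(0,0,255)),(.5521,.205,.062,.0228,(0,255,0)),(.5521,.205,.062,.0198,(0,255,0))):
    q=(proj("scene",np.c_[x+r*np.cos(a),y+r*np.sin(a),0*a+z])-[190,250]+.5)*5
    cv2.polylines(v,[q.round().astype(np.int32)],True,col,1)
cv2.imwrite("pics/v6.png",v)
E
```

```text
t 15.05 pos [0.55   0.2052 0.1425] yaw -78.18 shift mm [ 0.6 -2.1  9. ] len 9.3 turn [ 0.15 -0.07  0.12] F [ 0.5  -0.58 -4.67] w 0.0351
```

View pics/v6.png

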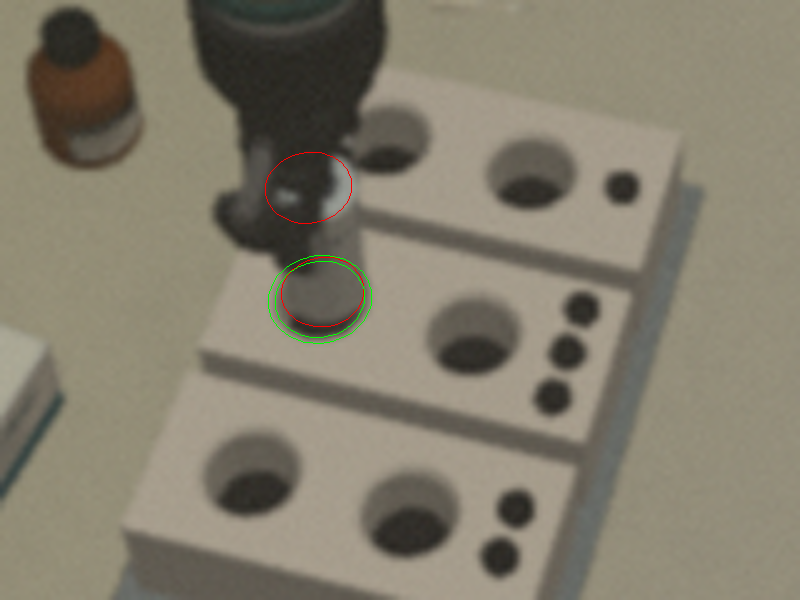

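Foot (red) and mouth (green) outlines match the picture at crop (322,295). The last correction is about 2 mm, then I go in.

>>> send_rows([
  {"linear":[0.0006,-0.003,0.001],"delta_rot":[0.1,0,0],"fingers":0.03},
  {"linear":[0,0,0.004],"delta_rot":[0,0,0],"fingers":0.03},
  {"linear":[0,0,0.004],"delta_rot":[0,0,0],"fingers":0.03},
])

```text
clock: 15.35
position: [0.5542, 0.2025, 0.1325]
ee_rot: [0.001, 0.775, -0.632, 0.0]
contact_force: [0.0, -0.3, -6.0]
width: 0.0346
```

```bash
python3 to.py .5521 .205 .120 -78.3
```

```text
t 15.35 pos [0.5542 0.2025 0.1325] yaw -78.4 shift mm [-2.9  1.6 12.4] len 12.9 turn [ 0.08 -0.12 -0.1 ] F [ 0.01 -0.26 -6.04] w 0.0346
```

>>> send_rows([
  {"linear":[-0.0025,0.0015,-0.001],"delta_rot":[0,0,0],"fingers":0.03},
  {"linear":[0,0,0],"delta_rot":[0,0,0],"fingers":0.03},
])

```text
clock: 15.52
position: [0.5524, 0.2038, 0.1323]
ee_rot: [0.002, 0.774, -0.633, -0.0]
contact_force: [1.0, 0.9, -4.8]
width: 0.0346
```

```bash
python3 to.py .5521 .205 .120 -78.3
```

```text
t 15.52 pos [0.5524 0.2038 0.1323] yaw -78.51 shift mm [-1.2  0.  12.3] len 12.4 turn [ 0.16 -0.11 -0.21] F [ 1.03  0.87 -4.82] w 0.0346
```

>>> send_rows([
  {"linear":[-0.0015,0,0.003],"delta_rot":[0.1,-0.1,-0.2],"fingers":0.03},
  {"linear":[0,0,0.004],"delta_rot":[0,0,0],"fingers":0.03},
  {"linear":[0,0,0],"delta_rot":[0,0,0],"fingers":0.03},
])

```text
clock: 15.77
position: [0.5526, 0.2051, 0.1251]
ee_rot: [-0.0, 0.775, -0.631, 0.0]
contact_force: [1.2, 0.0, -5.6]
width: 0.0351
```

```bash
python3 to.py .5521 .205 .110 -78.3
```

```text
t 15.77 pos [0.5526 0.2051 0.1251] yaw -78.31 shift mm [ 0.   0.5 15.1] len 15.2 turn [-0.03 -0.03 -0.01] F [ 1.19  0.03 -5.56] w 0.0351
```

>>> send_rows([
  {"linear":[0,0,0.005],"delta_rot":[0,0,0],"fingers":0.03},
  {"linear":[0,0,0.005],"delta_rot":[0,0,0],"fingers":0.03},
  {"linear":[0,0,0.003],"delta_rot":[0,0,0],"fingers":0.03},
])

```text
clock: 16.02
position: [0.5527, 0.2053, 0.1117]
ee_rot: [-0.0, 0.776, -0.631, 0.001]
contact_force: [0.1, -0.2, -5.4]
width: 0.0348
```

```bash
python3 to.py .5521 .205 .095 -78.3
```

```text
t 16.02 pos [0.5527 0.2053 0.1117] yaw -78.29 shift mm [ 0.2  0.7 16.7] len 16.7 turn [-0.1  -0.03  0.01] F [ 0.09 -0.24 -5.4 ] w 0.0348
```

>>> send_rows([
  {"linear":[0,0,0.004],"delta_rot":[0,0,0],"fingers":0.03},
  {"linear":[0,0,0.003],"delta_rot":[0,0,0],"fingers":0.03},
  {"linear":[0,0,0.003],"delta_rot":[0,0,0],"fingers":0.03},
])

```text
clock: 16.27
position: [0.5533, 0.2056, 0.1028]
ee_rot: [-0.001, 0.776, -0.631, 0.001]
contact_force: [-2.6, -1.0, 8.6]
width: 0.035
```

>>> send_rows([
  {"linear":[0,0,0.002],"delta_rot":[0,0,0],"fingers":0.03},
  {"linear":[0,0,0.002],"delta_rot":[0,0,0],"fingers":0.03},
])

```text
clock: 16.43
position: [0.5532, 0.2056, 0.1013]
ee_rot: [-0.001, 0.776, -0.631, 0.002]
contact_force: [-2.6, -0.5, 6.1]
width: 0.0349
```

```bash
python3 to.py .5521 .205 .095 -78.3
```

```text
t 16.43 pos [0.5532 0.2056 0.1013] yaw -78.25 shift mm [0.3 1.2 6.3] len 6.4 turn [-0.22 -0.05  0.05] F [-2.6  -0.5   6.12] w 0.0349
```

>>> send_rows([
  {"linear":[0.0003,0.0008,0.003],"delta_rot":[-0.1,0,0],"fingers":0.03},
  {"linear":[0,0,0.003],"delta_rot":[0,0,0],"fingers":0.03},
])

```text
clock: 16.6
position: [0.5532, 0.2056, 0.0988]
ee_rot: [-0.002, 0.776, -0.631, 0.002]
contact_force: [-3.1, -1.0, 6.7]
width: 0.0351
```

>>> send_rows([
  {"linear":[0,0,0.002],"delta_rot":[0,0,0],"fingers":0.03},
])

```text
clock: 16.68
position: [0.5532, 0.2056, 0.0983]
ee_rot: [-0.002, 0.776, -0.631, 0.002]
contact_force: [-3.0, -1.4, 6.4]
width: 0.0346
```

```bash
python3 to.py .5521 .205 .095 -78.3
```

```text
t 16.68 pos [0.5532 0.2056 0.0983] yaw -78.23 shift mm [0.3 1.2 3.3] len 3.5 turn [-0.35 -0.04  0.07] F [-3.01 -1.43  6.45] w 0.0346
```

>>> send_rows([
  {"linear":[0,0.001,0.004],"delta_rot":[-0.2,0,0],"fingers":0.03},
  {"linear":[0,0,0.003],"delta_rot":[0,0,0],"fingers":0.03},
])

```text
clock: 16.85
position: [0.5532, 0.2056, 0.095]
ee_rot: [-0.002, 0.776, -0.631, 0.002]
contact_force: [-4.1, -1.1, 12.1]
width: 0.0348
```

>>> send_rows([
  {"linear":[0,0,0.003],"delta_rot":[0,0,0],"fingers":0.03},
])

```text
clock: 16.93
position: [0.5533, 0.206, 0.0947]
ee_rot: [-0.003, 0.776, -0.631, 0.003]
contact_force: [-6.6, -0.1, 20.6]
width: 0.0351
```

```bash
python3 to.py .5521 .205 .095 -78.3
```

```text
t 16.93 pos [0.5533 0.206  0.0947] yaw -78.22 shift mm [ 0.8  1.4 -0.3] len 1.6 turn [-0.45 -0.01  0.08] F [-6.62 -0.13 20.64] w 0.0351
```

>>> send_rows([
  {"linear":[0,0,0],"delta_rot":[0,0,0],"fingers":0.03},
  {"linear":[0,0,0],"delta_rot":[0,0,0],"fingers":0.085},
  {"linear":[0,0,0],"delta_rot":[0,0,0],"fingers":0.085},
  {"linear":[0,0,0],"delta_rot":[0,0,0],"fingers":0.085},
  {"linear":[0,0,0],"delta_rot":[0,0,0],"fingers":0.085},
  {"linear":[0,0,0],"delta_rot":[0,0,0],"fingers":0.085},
  {"linear":[0,0,-0.015],"delta_rot":[0,0,0],"fingers":0.085},
  {"linear":[0,0,-0.03],"delta_rot":[0,0,0],"fingers":0.085},
  {"linear":[0,0,-0.03],"delta_rot":[0,0,0],"fingers":0.085},
  {"linear":[0,0,-0.015],"delta_rot":[0,0,0],"fingers":0.085},
])

```text
clock: 17.77
position: [0.5518, 0.2056, 0.1849]
ee_rot: [-0.001, 0.776, -0.631, 0.001]
contact_force: [0.1, 0.2, 1.1]
width: 0.0852
```

```bash
python3 to.py .510 -.1095 .19 11.7; python3 - <<'E'
from fit import *
for c in("scene",):
    im=manip.get_image(c); cv2.imwrite("pics/v7.png",cv2.resize(im[230:390,190:350,::-1],None,fx=3.6,fy=3.6,interpolation=cv2.INTER_CUBIC))
E
```

```text
t 17.77 pos [0.5518 0.2056 0.1849] yaw -78.23 shift mm [299.9 105.2  -5.3] len 317.9 turn [ -0.1   -0.14 -89.93] F [0.12 0.23 1.06] w 0.0852
```

View pics/v7.png

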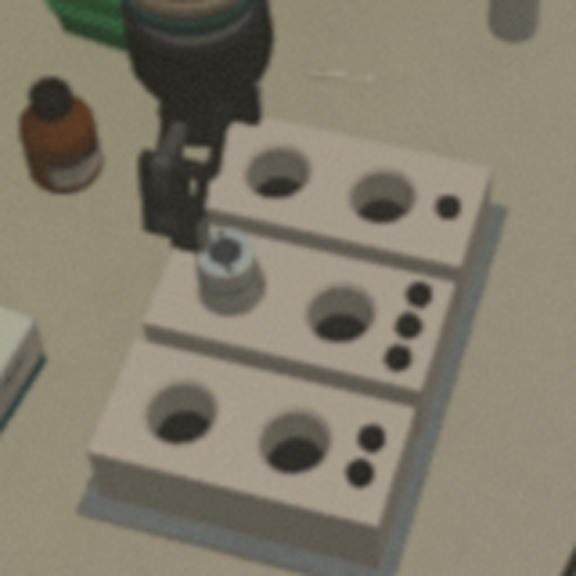

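Canister 1 stands in the far nest of the three-stud block, with about half of it showing. Now the second canister.

>>> send_rows([
  {"linear":[0.015,0.005,-0.002],"delta_rot":[0,0,0],"fingers":0.085},
  {"linear":[0.032,0.0112,-0.001],"delta_rot":[0,0,0],"fingers":0.085},
  {"linear":[0.032,0.0112,0],"delta_rot":[0,0,0],"fingers":0.085},
  {"linear":[0.032,0.0112,0],"delta_rot":[0,0,0],"fingers":0.085},
  {"linear":[0.032,0.0112,0],"delta_rot":[0,0,0],"fingers":0.085},
  {"linear":[0.032,0.0112,0],"delta_rot":[0,0,0],"fingers":0.085},
  {"linear":[0.032,0.0112,0],"delta_rot":[0,0,0],"fingers":0.085},
  {"linear":[0.032,0.0112,0],"delta_rot":[0,0,0],"fingers":0.085},
  {"linear":[0.032,0.0112,0],"delta_rot":[0,0,0],"fingers":0.085},
  {"linear":[0.02,0.007,0],"delta_rot":[0,0,0],"fingers":0.085},
  {"linear":[0,0,0],"delta_rot":[0,0,0],"fingers":0.085},
])

```text
clock: 18.73
position: [0.5134, -0.1103, 0.1841]
ee_rot: [-0.005, 0.778, -0.628, 0.003]
contact_force: [0.6, 0.2, -0.2]
width: 0.0848
```

```bash
python3 to.py .5105 -.110 .12 -78.3
```

```text
t 18.73 pos [ 0.5134 -0.1103  0.1841] yaw -77.83 shift mm [-0.8  3.5 64. ] len 64.1 turn [-0.66  0.06  0.47] F [ 0.59  0.23 -0.23] w 0.0848
```

>>> send_rows([
  {"linear":[0,0.0025,0.01],"delta_rot":[-0.6,0,0.5],"fingers":0.085},
  {"linear":[0,0,0.02],"delta_rot":[0,0,0],"fingers":0.085},
  {"linear":[0,0,0.02],"delta_rot":[0,0,0],"fingers":0.085},
  {"linear":[0,0,0.01],"delta_rot":[0,0,0],"fingers":0.085},
  {"linear":[0,0,0],"delta_rot":[0,0,0],"fingers":0.085},
])

```text
clock: 19.15
position: [0.51, -0.1089, 0.1182]
ee_rot: [-0.001, 0.774, -0.633, -0.002]
contact_force: [-0.7, 0.5, 0.8]
width: 0.0852
```

```bash
python3 wt.py; python3 to.py .5105 -.110 .074 -78.3;  python3 - <<'E'
from fit import *
for c in("top","scene"):
    manip.get_image(c)
    for d in manip.masks_of("canister_a",c):
        if d["p"]<.3: continue
        r=can(c,d["pixels"],[.51,-.11])
        if r[1]<-.3: print(c,d["p"],r)
E
```

```text
[ 0.094 -0.045  0.332] [0.441 0.701 0.621]
t 19.55 pos [ 0.5125 -0.1107  0.1222] yaw -78.62 shift mm [-1.1  2.  48.2] len 48.2 turn [-0.3  -0.04 -0.32] F [-0.68  0.   -0.31] w 0.085
top 0.55 (array([ 0.49300781, -0.09761719]), np.float64(-0.32098765432098764))
scene 0.7 (array([ 0.51069656, -0.11390366]), np.float64(-0.6971046770601337))
```

>>> send_rows([
  {"linear":[-0.001,0.0015,0.015],"delta_rot":[-0.3,0,-0.3],"fingers":0.085},
  {"linear":[0,0,0.018],"delta_rot":[0,0,0],"fingers":0.085},
  {"linear":[0,0,0.01],"delta_rot":[0,0,0],"fingers":0.085},
  {"linear":[0,0,0.002],"delta_rot":[0,0,0],"fingers":0.085},
  {"linear":[0,0,0],"delta_rot":[0,0,0],"fingers":0.085},
])

```text
clock: 20.17
position: [0.512, -0.1111, 0.0772]
ee_rot: [-0.0, 0.775, -0.632, 0.002]
contact_force: [0.3, -0.4, 0.4]
width: 0.0853
```

```bash
python3 to.py .5105 -.110 .074 -78.3
```

```text
t 20.17 pos [ 0.512  -0.1111  0.0772] yaw -78.37 shift mm [-1.4  1.3  3.2] len 3.7 turn [-0.2  -0.17 -0.07] F [ 0.3  -0.45  0.4 ] w 0.0853
```

>>> send_rows([
  {"linear":[-0.001,0.0013,0.004],"delta_rot":[-0.2,-0.1,0],"fingers":0.085},
  {"linear":[0,0,0],"delta_rot":[0,0,0],"fingers":0.03},
  {"linear":[0,0,0],"delta_rot":[0,0,0],"fingers":0.03},
  {"linear":[0,0,0],"delta_rot":[0,0,0],"fingers":0.03},
  {"linear":[0,0,0],"delta_rot":[0,0,0],"fingers":0.03},
  {"linear":[0,0,0],"delta_rot":[0,0,0],"fingers":0.03},
  {"linear":[0,0,0],"delta_rot":[0,0,0],"fingers":0.03},
], force=40)

```text
clock: 20.75
position: [0.5115, -0.1103, 0.0752]
ee_rot: [-0.0, 0.775, -0.632, 0.002]
contact_force: [-0.4, -0.5, -2.9]
width: 0.0343
```

```bash
python3 to.py .5105 -.110 .165 -78.3
```

```text
t 20.75 pos [ 0.5115 -0.1103  0.0752] yaw -78.41 shift mm [ -0.3   0.6 -89.8] len 89.8 turn [-0.16 -0.11 -0.11] F [-0.4  -0.49 -2.86] w 0.0343
```

Gripped with TCP 75 mm above the foot. Lift and weigh.

>>> send_rows([
  {"linear":[0,0,-0.012],"delta_rot":[0,0,0],"fingers":0.03},
  {"linear":[0,0,-0.02],"delta_rot":[0,0,0],"fingers":0.03},
  {"linear":[0,0,-0.02],"delta_rot":[0,0,0],"fingers":0.03},
  {"linear":[0,0,-0.02],"delta_rot":[0,0,0],"fingers":0.03},
  {"linear":[0,0,-0.015],"delta_rot":[0,0,0],"fingers":0.03},
  {"linear":[0,0,-0.005],"delta_rot":[0,0,0],"fingers":0.03},
  {"linear":[0,0,0],"delta_rot":[0,0,0],"fingers":0.03},
  {"linear":[0,0,0],"delta_rot":[0,0,0],"fingers":0.03},
])

```text
clock: 21.42
position: [0.5036, -0.1084, 0.1614]
ee_rot: [0.004, 0.775, -0.632, -0.008]
contact_force: [0.6, -0.3, -6.9]
width: 0.0347
```

```bash
python3 wt.py; python3 wt.py; python3 wt.py; python3 to.py .5105 -.110 .165 -78.3
```

```text
[-0.018 -0.011 -7.055] [0.501 0.584 0.483]
[-0.023 -0.279 -6.784] [0.477 0.507 0.41 ]
[-0.04   0.05  -6.719] [0.409 0.598 0.606]
t 22.62 pos [ 0.5042 -0.1085  0.1623] yaw -78.37 shift mm [ 2.7 -5.8 -2.8] len 7.0 turn [ 0.91  0.41 -0.07] F [ 0.03 -0.62 -7.82] w 0.0349
```

6.85 N is 0.70 kg, so solid. It goes to nest3_near at (0.4835, 0.1908).

```bash
python3 to.py .4835 .1908 .165 -78.3
```

```text
t 22.62 pos [ 0.5042 -0.1085  0.1623] yaw -78.37 shift mm [-297.4  -40.    -1.2] len 300.0 turn [ 0.91  0.41 -0.07] F [ 0.03 -0.62 -7.82] w 0.0349
```

>>> send_rows([
  {"linear":[-0.013,-0.002,-0.004],"delta_rot":[0.5,0.2,0],"fingers":0.03},
  {"linear":[-0.028,-0.0038,-0.002],"delta_rot":[0.4,0.2,0],"fingers":0.03},
  {"linear":[-0.028,-0.0038,0],"delta_rot":[0,0,0],"fingers":0.03},
  {"linear":[-0.028,-0.0038,0],"delta_rot":[0,0,0],"fingers":0.03},
  {"linear":[-0.028,-0.0038,0],"delta_rot":[0,0,0],"fingers":0.03},
  {"linear":[-0.028,-0.0038,0],"delta_rot":[0,0,0],"fingers":0.03},
  {"linear":[-0.028,-0.0038,0],"delta_rot":[0,0,0],"fingers":0.03},
  {"linear":[-0.028,-0.0038,0],"delta_rot":[0,0,0],"fingers":0.03},
  {"linear":[-0.028,-0.0038,0],"delta_rot":[0,0,0],"fingers":0.03},
  {"linear":[-0.028,-0.0038,0],"delta_rot":[0,0,0],"fingers":0.03},
  {"linear":[-0.02,-0.003,0],"delta_rot":[0,0,0],"fingers":0.03},
  {"linear":[0,0,0],"delta_rot":[0,0,0],"fingers":0.03},
])

```text
clock: 23.62
position: [0.4836, 0.1947, 0.1707]
ee_rot: [-0.004, 0.773, -0.634, 0.001]
contact_force: [0.1, -0.2, -5.7]
width: 0.035
```

```bash
python3 to.py .4835 .1908 .142 -78.3
```

```text
t 23.62 pos [0.4836 0.1947 0.1707] yaw -78.75 shift mm [ 3.9  1.1 28.6] len 28.9 turn [-0.39  0.17 -0.45] F [ 0.09 -0.19 -5.67] w 0.035
```

>>> send_rows([
  {"linear":[0.0035,0.001,0.008],"delta_rot":[-0.4,0.1,-0.4],"fingers":0.03},
  {"linear":[0,0,0.01],"delta_rot":[0,0,0],"fingers":0.03},
  {"linear":[0,0,0.006],"delta_rot":[0,0,0],"fingers":0.03},
  {"linear":[0,0,0],"delta_rot":[0,0,0],"fingers":0.03},
  {"linear":[0,0,0],"delta_rot":[0,0,0],"fingers":0.03},
])

```text
clock: 24.03
position: [0.4815, 0.1905, 0.1437]
ee_rot: [0.001, 0.776, -0.631, -0.001]
contact_force: [0.4, -0.0, -7.2]
width: 0.0347
```

```bash
python3 to.py .4835 .1908 .142 -78.3; python3 - <<'E'
from fit import *
P=manip.get_state()["position"]; f=P[2]-.0752
im=manip.get_image("scene").copy()
v=im[250:370,190:350,::-1].copy(); v=cv2.resize(v,None,fx=5,fy=5,interpolation=cv2.INTER_CUBIC)
a=np.linspace(0,2*np.pi,60)
for (x,y,z,r,col) in((P[0],P[1],f,.018,(0,0,255)),(P[0],P[1],f,.015,(0,0,255)),(.4835,.1908,.062,.0228,(0,255,0)),(.4835,.1908,.062,.0198,(0,255,0)),(.5521,.205,.102,.018,(255,0,0))):
    q=(proj("scene",np.c_[x+r*np.cos(a),y+r*np.sin(a),0*a+z])-[190,250]+.5)*5
    cv2.polylines(v,[q.round().astype(np.int32)],True,col,1)
cv2.imwrite("pics/v8.png",v)
E
```

```text
t 24.03 pos [0.4815 0.1905 0.1437] yaw -78.19 shift mm [ 0.1 -2.   1.7] len 2.7 turn [ 0.17 -0.01  0.11] F [ 0.38 -0.03 -7.24] w 0.0347
```

View pics/v8.png

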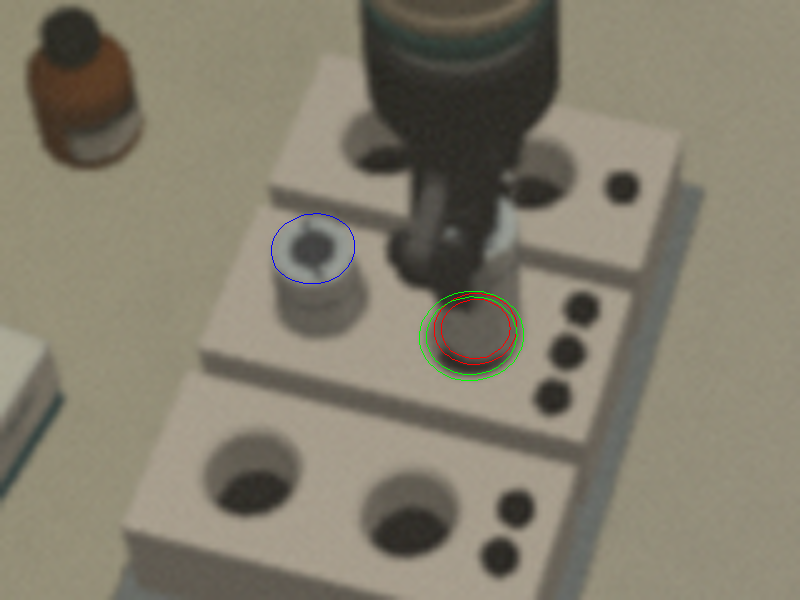

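Canister 1's lid matches the outline predicted for home (blue), and the foot outline of canister 2 matches. Going in.

>>> send_rows([
  {"linear":[0,-0.0022,0.001],"delta_rot":[0,0,0],"fingers":0.03},
  {"linear":[0,0,0.003],"delta_rot":[0,0,0],"fingers":0.03},
  {"linear":[0,0,0.002],"delta_rot":[0,0,0],"fingers":0.03},
  {"linear":[0,0,0],"delta_rot":[0,0,0],"fingers":0.03},
])

```text
clock: 24.42
position: [0.4849, 0.1892, 0.1376]
ee_rot: [0.001, 0.775, -0.632, -0.0]
contact_force: [-0.3, 0.2, -6.5]
width: 0.035
```

```bash
python3 to.py .4835 .1908 .135 -78.3
```

```text
t 24.42 pos [0.4849 0.1892 0.1376] yaw -78.39 shift mm [-1.9  1.   2.6] len 3.4 turn [ 0.12 -0.03 -0.09] F [-0.3   0.23 -6.53] w 0.035
```

>>> send_rows([
  {"linear":[-0.0018,0.0005,0.002],"delta_rot":[0.1,0,-0.1],"fingers":0.03},
  {"linear":[0,0,0.002],"delta_rot":[0,0,0],"fingers":0.03},
  {"linear":[0,0,0],"delta_rot":[0,0,0],"fingers":0.03},
])

```text
clock: 24.67
position: [0.4845, 0.1909, 0.1335]
ee_rot: [-0.0, 0.776, -0.631, 0.001]
contact_force: [0.0, -0.7, -6.1]
width: 0.0352
```

```bash
python3 to.py .4835 .1908 .125 -78.3
```

```text
t 24.67 pos [0.4845 0.1909 0.1335] yaw -78.29 shift mm [-0.2  1.   8.5] len 8.6 turn [-0.06 -0.03  0.01] F [ 0.04 -0.71 -6.08] w 0.0352
```

>>> send_rows([
  {"linear":[0,0.0008,0.004],"delta_rot":[0,0,0],"fingers":0.03},
  {"linear":[0,0,0.004],"delta_rot":[0,0,0],"fingers":0.03},
  {"linear":[0,0,0.002],"delta_rot":[0,0,0],"fingers":0.03},
])

```text
clock: 24.92
position: [0.4847, 0.191, 0.1235]
ee_rot: [-0.001, 0.776, -0.631, 0.002]
contact_force: [0.6, 0.1, -7.3]
width: 0.0347
```

```bash
python3 to.py .4835 .1908 .111 -78.3
```

```text
t 24.92 pos [0.4847 0.191  0.1235] yaw -78.26 shift mm [-0.   1.2 12.5] len 12.6 turn [-0.23 -0.04  0.04] F [ 0.56  0.07 -7.26] w 0.0347
```

>>> send_rows([
  {"linear":[0,0.001,0.004],"delta_rot":[-0.2,0,0],"fingers":0.03},
  {"linear":[0,0,0.004],"delta_rot":[0,0,0],"fingers":0.03},
  {"linear":[0,0,0.003],"delta_rot":[0,0,0],"fingers":0.03},
])

```text
clock: 25.17
position: [0.4846, 0.1909, 0.1118]
ee_rot: [-0.001, 0.776, -0.631, 0.001]
contact_force: [0.3, -0.2, -6.0]
width: 0.035
```

>>> send_rows([
  {"linear":[0,0.0005,0.003],"delta_rot":[-0.1,0,0],"fingers":0.03},
  {"linear":[0,0,0.003],"delta_rot":[0,0,0],"fingers":0.03},
])

```text
clock: 25.33
position: [0.4851, 0.191, 0.106]
ee_rot: [-0.001, 0.776, -0.631, 0.001]
contact_force: [-1.4, -1.1, 5.7]
width: 0.0346
```

```bash
python3 to.py .4835 .1908 .0972 -78.3
```

```text
t 25.33 pos [0.4851 0.191  0.106 ] yaw -78.24 shift mm [-0.1  1.6  8.8] len 9.0 turn [-0.15 -0.07  0.06] F [-1.41 -1.05  5.75] w 0.0346
```

On the follower. Pushing on carefully.

>>> send_rows([
  {"linear":[0,0.0008,0.004],"delta_rot":[-0.1,0,0],"fingers":0.03},
  {"linear":[0,0,0.003],"delta_rot":[0,0,0],"fingers":0.03},
])

```text
clock: 25.5
position: [0.4852, 0.191, 0.1009]
ee_rot: [-0.001, 0.776, -0.631, 0.002]
contact_force: [-2.6, -1.0, 4.7]
width: 0.0348
```

>>> send_rows([
  {"linear":[0,0.0008,0.004],"delta_rot":[-0.1,0,0],"fingers":0.03},
  {"linear":[0,0,0.003],"delta_rot":[0,0,0],"fingers":0.03},
])

```text
clock: 25.67
position: [0.4854, 0.1915, 0.0967]
ee_rot: [-0.002, 0.776, -0.631, 0.002]
contact_force: [-5.0, 1.5, 20.7]
width: 0.0346
```

```bash
python3 to.py .4835 .1908 .0972 -78.3
```

```text
t 25.67 pos [0.4854 0.1915 0.0967] yaw -78.24 shift mm [ 0.3  2.  -0.5] len 2.1 turn [-0.28 -0.03  0.06] F [-5.03  1.47 20.69] w 0.0346
```

>>> send_rows([
  {"linear":[0,0,0],"delta_rot":[0,0,0],"fingers":0.03},
  {"linear":[0,0,0],"delta_rot":[0,0,0],"fingers":0.085},
  {"linear":[0,0,0],"delta_rot":[0,0,0],"fingers":0.085},
  {"linear":[0,0,0],"delta_rot":[0,0,0],"fingers":0.085},
  {"linear":[0,0,0],"delta_rot":[0,0,0],"fingers":0.085},
  {"linear":[0,0,0],"delta_rot":[0,0,0],"fingers":0.085},
  {"linear":[0,0,-0.015],"delta_rot":[0,0,0],"fingers":0.085},
  {"linear":[0,0,-0.03],"delta_rot":[0,0,0],"fingers":0.085},
  {"linear":[0,0,-0.03],"delta_rot":[0,0,0],"fingers":0.085},
  {"linear":[0,0,-0.03],"delta_rot":[0,0,0],"fingers":0.085},
  {"linear":[0,0,-0.03],"delta_rot":[0,0,0],"fingers":0.085},
])

```text
clock: 26.58
position: [0.481, 0.1906, 0.2301]
ee_rot: [0.004, 0.776, -0.631, -0.003]
contact_force: [0.7, 0.5, -0.2]
width: 0.0851
```

>>> send_rows([
  {"linear":[0.02,0,-0.01],"delta_rot":[0,0,0],"fingers":0.085},
  {"linear":[0.03,0,0],"delta_rot":[0,0,0],"fingers":0.085},
  {"linear":[0.03,0,0],"delta_rot":[0,0,0],"fingers":0.085},
  {"linear":[0.03,0,0],"delta_rot":[0,0,0],"fingers":0.085},
  {"linear":[0.03,0,0],"delta_rot":[0,0,0],"fingers":0.085},
  {"linear":[0.03,0,0],"delta_rot":[0,0,0],"fingers":0.085},
  {"linear":[0.03,0,0],"delta_rot":[0,0,0],"fingers":0.085},
  {"linear":[0.01,0,0],"delta_rot":[0,0,0],"fingers":0.085},
  {"linear":[0,0,0],"delta_rot":[0,0,0],"fingers":0.085},
])

```text
clock: 27.33
position: [0.5313, -0.0211, 0.2505]
ee_rot: [-0.005, 0.777, -0.629, 0.004]
contact_force: [-0.3, -0.3, 0.1]
width: 0.0854
```

```bash
python3 to.py .48 .0 .2; python3 - <<'E'
from fit import *
im=manip.get_image("scene").copy()
s=4; o=np.array([190,170]); v=cv2.resize(im[170:320,190:390,::-1].copy(),None,fx=s,fy=s,interpolation=cv2.INTER_CUBIC)
a=np.linspace(0,2*np.pi,60)
for x,y in((.4850,.1912),(.5528,.2056)):
    q=(proj("scene",np.c_[x+.018*np.cos(a),y+.018*np.sin(a),0*a+.102])-o+.5)*s
    cv2.polylines(v,[q.round().astype(np.int32)],True,(255,0,0),1)
cv2.imwrite("pics/v9.png",v)
manip.get_image("top")
for t,p in(("timer_mid",(.3856,-.0637)),("label_tape_mid",(.6683,-.2869)),("beaker_mid",(.6662,-.1252))):
    for d in manip.find_in(t,"top")[:1]: e=d["extent"]; print(t,d["p"],onplane("top",((e[0]+e[2])/2,(e[1]+e[3])/2),.02),p)
E
```

```text
t 27.33 pos [ 0.5313 -0.0211  0.2505] yaw -77.99 shift mm [-31.3  46.4  49.9] len 75.0 turn None F [-0.34 -0.26  0.06] w 0.0854
timer_mid 0.89 [ 0.39002376 -0.0588673 ] (0.3856, -0.0637)
label_tape_mid 0.94 [ 0.66508187 -0.29185201] (0.6683, -0.2869)
```

View pics/v9.png

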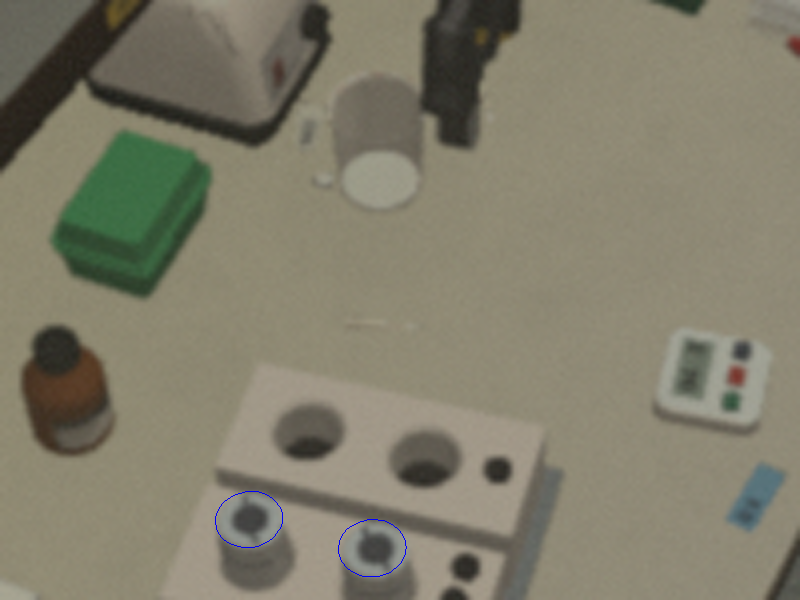

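```bash
python3 - <<'E'
from fit import *
for c,b in(("scene",{"timer":(352,248,392,284),"beaker":(270,184,302,226),"tape":(298,158,326,184)}),("top",{"timer":(335,292,380,342),"tape":(444,160,487,202),"beaker":(368,160,406,206)})):
    a=cv2.imread(f"pics/{c}0.png"); n=manip.get_image(c)[:,:,::-1].copy()
    for k,(l,t,r,q) in b.items():
        m=cv2.matchTemplate(n[t-12:q+12,l-12:r+12],a[t:q,l:r],cv2.TM_CCOEFF_NORMED); _,v,_,p=cv2.minMaxLoc(m); print(c,k,round(v,3),p[0]-12,p[1]-12)
E
```

```text
scene timer 0.996 0 0
scene beaker 0.528 12 -1
scene tape 0.245 -3 5
top timer 0.463 0 0
top tape 1.0 0 0
top beaker 0.091 -3 -12
```

```bash
python3 -c "
from rig import manip
print(manip.sign_off(), manip.get_state()['clock'])"
```

```text
the job is handed in; nothing more can be done
the job is handed in; nothing more can be done
```

Both canisters are in the three-stud (solid) block, pushed down onto their stops, and the job is handed in at about 28 s.

| Canister | Weight read | Class | Nest |
|---|---|---|---|
| First (farther right) | about 5.1 N, 0.52 kg | solid, but within 30 g of the 0.50 kg limit | three-stud, far |
| Second | about 6.9 N, 0.70 kg | solid | three-stud, near |

**Seating:** each was pushed until the force rose to about 20.7 N at the wrist, which with its weight is roughly 26–28 N on the stop. I only read the force at the end of each move, so a brief higher peak between readings would not have shown. In the last picture both lids match the outline expected when home, to about a millimetre.

**Bystanders:** template matching showed the tape unmoved in the top view and the timer unmoved in the scene view. The beaker match failed because the arm covered part of it in both views. By eye it stood where it was at the start.

**Two things went less cleanly:**
- **First pick-up:** the tool would not go below about 82 mm. The wrist was probably resting on the centrifuge beside it, and I don't know how hard. I carried that canister to a clear spot and gripped it again there.
- **Set-down:** putting it on the worktop there pressed it down with about 20 N.

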